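# Hold the maple cylinder and give it a puff of mist

## Task

Push the sliding jaw of the holder up until the maple cylinder is pinched gently but firmly between the two jaws and stays held there upright, then press the mist canister's sprung nozzle cap right down and let it come fully back up. Go easy on both the wood and the cap, and leave the other objects on the table where they are.

Things in the scene. Friction and masses are not known exactly. Their poses are not given: they have to be found in the camera images.
- holder: Fixed dark wood base 100 mm (x) by 230 mm (y from -135 to +95 mm), 12 mm thick, carrying two upright aluminium jaws. Origin on the table surface, z up. The fixed jaw's inner face is the plane y = +45 mm, 62 mm wide, top 67 mm above the table. The sliding jaw is on the -y side and closes along +y.
- jaw (a joint): Travel of the sliding jaw (m) along the holder's +y; gap between jaws = 100 mm - travel; starts at 0 to 25 mm. About 2.5 N of friction, which also keeps its squeeze when let go. An upright aluminium plate 56 mm wide, 10 mm thick, centred on the holder's x = 0, top 67 mm above the table, with a low foot reaching 16 mm behind its back, up to 20 mm above the table.
- jaw_back (a point): Centre of the sliding jaw's flat back face (the face to push), 50 mm above the table; moves with the jaw. Push towards the holder's +y.
- maple: Loose ridged maple cylinder, 44 mm diameter, 60 mm tall, standing on the holder's base between the jaws; origin at the centre of its underside, z along its axis. It slides on the base when the jaw meets it.
- socket: Fixed round grey plastic socket, 96 mm flange, 72 mm body, 65 mm tall; origin at centre of underside, z up. The aluminium mist canister (58 mm dia.) stands fixed on its axis. Refills differ in height, which is not reported: the flat top of the white nozzle cap (38 mm dia., small snout towards the holder) lies on the axis 156 to 191 mm above the table; look or feel for it.
- cap (a joint): How far the nozzle cap is pressed down, in m: 0 = up, 0.007 = right down (hard stop). Its spring takes 1.5 N to start and 4.5 N at the bottom; it springs back by itself.
- twist_canister: Bystander: loose coral plastic canister with a plain twist lid and no nozzle, 62 mm diameter, 95 mm tall, origin at its underside.
- glass_egg: Bystander: loose frosted glass egg in a wooden foot 48 mm in diameter, 69 mm tall in all, origin at its underside.
- pop_disc: Bystander: loose teal silicone pop disc, 74 mm diameter, 16 mm high, origin at its underside.
- spin_top: Bystander: loose chrome spinning top on a wooden stand, 54 mm diameter, 58 mm tall, origin at its underside.
- maple_ball: Bystander: loose maple ball on a rubber foot, 42 mm diameter, 46 mm tall, origin at its underside.
There are look-alikes about, which are no part of the job. There is more than one size of the holder; the job needs the larger.

How it is judged (in metres and radians):
On the way, in this order (a step that is already met when the one before it is completed fails the run):
1. the sliding jaw bears on the maple cylinder with more than 1 N for 0.3 s, the cylinder being pinched between both jaws (contact force between jaw and maple above 1 N and value of joint jaw above 0.0535 m), for 0.3 s.
2. with the cylinder still pinched (more than 0.4 N), the nozzle cap is pressed right down (more than 5.5 mm of its 7 mm) for 0.1 s (value of joint cap above 0.0055 m and value of joint jaw above 0.0535 m and contact force between jaw and maple above 0.4 N), for 0.1 s.
3. the nozzle cap is let back up to within 1 mm (value of joint cap below 0.001 m), for 0.1 s.
At the end, for the whole second after the job is handed in: The maple cylinder stands upright (within 0.1 rad) and at rest between the jaws, within 30 mm of their middle line, still pinched by the sliding jaw with more than 0.4 N (jaw gap at most 46.5 mm, cylinder 44 mm); the nozzle cap is back up to within 1 mm (value of joint jaw above 0.0535 m and contact force between jaw and maple above 0.4 N and y of maple in the frame of holder between 0.019 and 0.027 m and x of maple in the frame of holder between -0.03 and 0.03 m and angle between maple's own z axis and vertical below 0.1 rad and linear speed of maple below 0.02 m/s and value of joint cap below 0.001 m); the robot touches nothing.
It fails at once if the sliding jaw is driven against the maple cylinder with more than 30 N (contact force between jaw and maple above 30 N).
It fails at once if the nozzle cap is pressed with more than 30 N (contact force between cap and anything else above 30 N).
It fails at once if a bystander is moved by more than 25 mm (distance of any of twist_canister, glass_egg, pop_disc, spin_top, maple_ball from where it was at the start of the episode above 0.025 m).
It also fails if it takes over 48 s, if anything falls off the work surface, if the arm or the gripper's body presses on something with over 40 N, if the wrist force passes 120 N, or if a joint passes its speed limit or range.

## Robot

A 7-joint arm with a two-finger parallel gripper is mounted at the origin on the work surface. World frame = base frame: x ahead of the robot, y to its left, z up, the work surface at z = 0. Lengths are in mm, angles in degrees, forces in N, time in s.
With the tool pointing down it reaches from about 425 to 875 mm from the base axis. Payload 4.7 kg.
Tool frame: the origin (TCP) lies midway between the tips of the shut fingers; the grasp point (between the pads) lies grasp_offset behind it (grasp_offset is the distance from the TCP to the grasp point, in mm); z points along the fingers, y is the line along which they close (so a half turn about z gives the same grasp; the last joint's range is limited). The gripper opens to 85 mm and grips with 20 to 120 N. Pads are 22 mm wide; open, the fingers measure 114 mm over their backs; the gripper's body (76 mm by 85 mm) begins 54 mm behind the grasp point. The pads swing forward as they close: fully open they stand 13 mm farther back than shut.
Start: joints at [-69.723, 18.392, -4.016, 83.108, 1.295, 78.541, -3.26], TCP at [216.671, 612.844, 231.349] pointing down, gripper open.
Joint ranges: [-163.93, 163.93], [-17.29, 119.83], [-79.2, 71.16], [3.27, 140.29], [-89.18, 269.18], [5.43, 117.66], [-154.24, 154.24]. Speed limits (degrees/s): [147.25, 147.25, 180, 180, 180, 180, 180].

## Interface

Orientations are given as a 3x3 rotation matrix whose columns are the frame's x, y, z axes.
In Python, from plant import get_state, grab_frame, close_job, grasp_offset gives the robot as it stands. The module is installed in compiled form; this text tells all that it offers.
- The arm moves only by the shell command python3 -m inch 'ROWS' [OPENING]. ROWS is text: rows parted by semicolons, each of 6 numbers parted by spaces: the shift along the tool's x, y, z in cm, then the turn, a rotation vector about the tool's x, y, z in rad. In form: x y z rx ry rz; .... A call has 1 to 12 rows; each row shifts and turns the commanded pose from where the row before left it, along the tool's axes as they then stand; what a row does not reach is not made up. A row lasts 1/8 s, in which the tool goes at most 62.5 mm and 10.7 degrees, less where a joint would pass 70% of its speed; a pose out of reach is approached as far as the arm can. A call with a gripper value outside its range is refused whole. OPENING is the finger opening in cm, from 0 to 8.54, set as the call begins (- or left out, the last holds). The fingers move at their own pace and stop on an object; the grip force is fixed at half the most. Time passes only in rows, so rows that do not move let the fingers close. It gives the time, the measured TCP pose, the force, the opening and the grip force at its end, in the units of the state.
- get_state(): the state, without advancing time (a new reading comes with each control period).
- grab_frame(name): name is "scene" or "top"; returns a dict with "img" (400x640x3 uint8, red, green, blue), "intrinsics" (3x3 intrinsics, pixels), "rvec" (rotation vector, rad) and "tvec" (3), from world to camera coordinates, as OpenCV has them. Camera axes: x right, y down, z forward; pixel columns grow to the right and rows downward; lengths in mm; the calibration is good to about 2 mm. A picture is of the moment at which its call begins. There is no depth.
- close_job(): hands the job in; it is judged then, once.
The state is a dict: "time_s": time; "q": joint angles; "joint_vel": joint speeds; "tau": joint torques, N m; "eef_pos": TCP position; "ee_rot": TCP orientation; "contact_force": force on the tool from outside, world axes, zero at the start; "torque": the same for the moment, N m; "gripper_width": finger opening in mm; "grip_force": force on a finger pad.
Only numpy, scipy, OpenCV 4.12 (cv2) and the standard library are available. Lean on these libraries where they do the work, as an engineer would, in place of code of your own. Each camera call takes 0.05 s, during which the arm holds its last target. There are 200 camera calls.

## Working session

There is one attempt and no reset: what is moved stays moved. The work goes in short steps, Python scripts to look and compute and a shell command to move; the robot and the scene stay as the last step left them, time stands still between calls to the robot, and variables do not carry over. Pictures are saved under pics/ and viewed, at most 10 in all, crops included, and the job is handed in when it is done.

```bash
mkdir -p pics; cat > h.py <<'E'
import numpy as np, cv2
from plant import get_state, grab_frame, close_job, grasp_offset
def load(n):
    d=np.load(f'{n}.npz'); return d
def ray(d,u,v):
    R=cv2.Rodrigues(d['rvec'])[0]; t=d['tvec'].reshape(3)
    c=-R.T@t; r=R.T@np.linalg.inv(d['intrinsics'])@np.array([u,v,1.0]); return c,r
def on_z(d,u,v,z):
    c,r=ray(d,u,v); return c+r*(z-c[2])/r[2]
def proj(d,p):
    return cv2.projectPoints(np.array(p,float).reshape(-1,3),d['rvec'],d['tvec'],d['intrinsics'],None)[0].reshape(-1,2)
E
python3 - <<'E'
from h import *
for n in ('scene','top'):
    f=grab_frame(n); cv2.imwrite(f'pics/{n}0.png',f['img'][...,::-1])
    np.savez(n,img=f['img'],rvec=np.array(f['rvec'],float),tvec=np.array(f['tvec'],float),intrinsics=np.array(f['intrinsics'],float))
    d=load(n); print(n,ray(d,320,200),d['intrinsics'][0,0])
s=get_state(); print(s['time_s'],np.round(s['ee_rot'],3),s['eef_pos'],s['contact_force'],grasp_offset)
E
```

```text
scene (array([1391.58312689, -648.16711772, 1011.99781901]), array([-0.61699523,  0.46715699, -0.63331976])) 497.4541055217946
top (array([ 449.11193314,   -8.35861704, 1346.53599441]), array([ 0.05271748,  0.01969225, -0.99847828])) 386.1109973337933
0.1 [[-0.943  0.333 -0.   ]
 [ 0.333  0.943 -0.002]
 [-0.    -0.002 -1.   ]] [216.52011551 612.36757154 230.33691831] [0.72955467 0.65979535 0.1225861 ] 18.700000000000003
```

View pics/scene0.png

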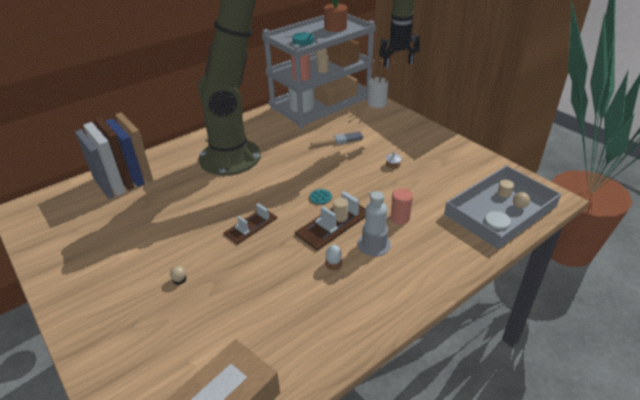

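View pics/top0.png

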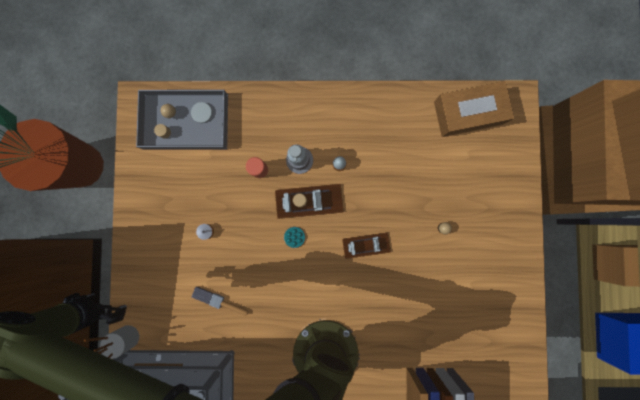

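The scene picture shows two holders: a larger one at (335,222) scene / (310,201) top with a maple cylinder in it, and a smaller one at (250,222) / (367,245). The canister stands at (375,225) / (298,158). I'll confirm in one enlarged crop.

```bash
python3 - <<'E'
from h import *
t=load('top');s=load('scene')
a=cv2.resize(t['img'][135:260,235:400],None,fx=4.4,fy=4.4,interpolation=cv2.INTER_CUBIC)[:,:]
a=cv2.resize(t['img'][140:260,240:400],(400,300),interpolation=cv2.INTER_CUBIC)
b=cv2.resize(s['img'][180:270,290:410],(800,600),interpolation=cv2.INTER_CUBIC)
a=cv2.resize(t['img'][140:220,240:350],(800,582),interpolation=cv2.INTER_CUBIC)
cv2.imwrite('pics/ct.png',a[...,::-1]);cv2.imwrite('pics/cs.png',b[...,::-1])
# dark base contours
hsv=cv2.cvtColor(t['img'],cv2.COLOR_RGB2HSV)
m=((hsv[...,2]<95)&(hsv[...,1]>90)).astype(np.uint8); m[:170]=0;m[260:]=0;m[:,:265]=0;m[:,400:]=0
m=cv2.morphologyEx(m,cv2.MORPH_CLOSE,np.ones((5,5)))
for c in cv2.findContours(m,0,2)[0]:
    if cv2.contourArea(c)<150: continue
    box=cv2.boxPoints(cv2.minAreaRect(c)); w=np.array([on_z(t,u,v,12) for u,v in box])
    print(np.round(box,1).tolist(),np.round(w[:,:2]).tolist(),np.linalg.norm(w[1]-w[0]),np.linalg.norm(w[2]-w[1]))
E
```

```text
[[300.70001220703125, 247.6999969482422], [387.20001220703125, 230.0], [391.3999938964844, 250.6999969482422], [304.8999938964844, 268.3999938964844]] [[355.0, 84.0], [417.0, -213.0], [346.0, -227.0], [285.0, 69.0]] 303.47103285442665 72.04575857852996
[[284.0, 237.0], [296.0, 225.0], [308.0, 237.0], [296.0, 249.0]] [[392.0, 142.0], [433.0, 101.0], [392.0, 59.0], [351.0, 100.0]] 58.302516724572996 58.49320024117909
[[274.70001220703125, 189.8000030517578], [341.79998779296875, 183.3000030517578], [344.5, 211.1999969482422], [277.3999938964844, 217.6999969482422]] [[555.0, 176.0], [578.0, -57.0], [481.0, -67.0], [458.0, 165.0]] 234.07424622765163 97.25626798898556
```

View pics/ct.png

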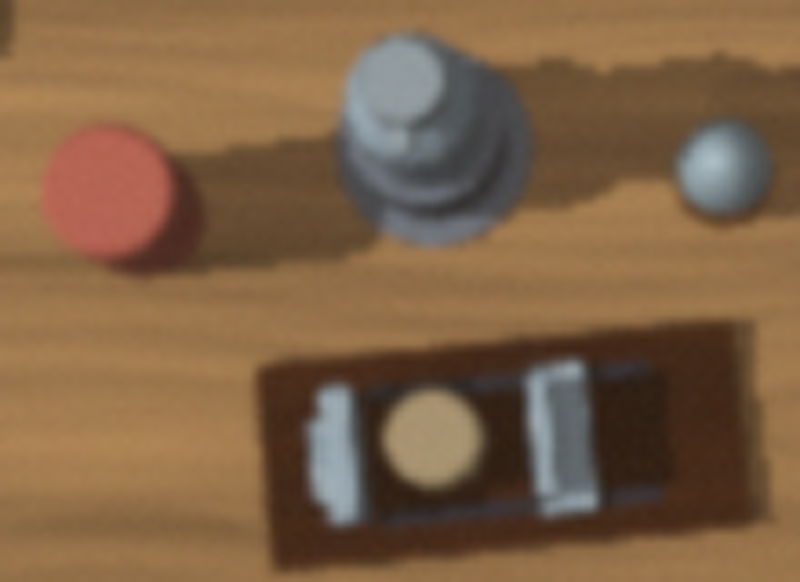

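View pics/cs.png

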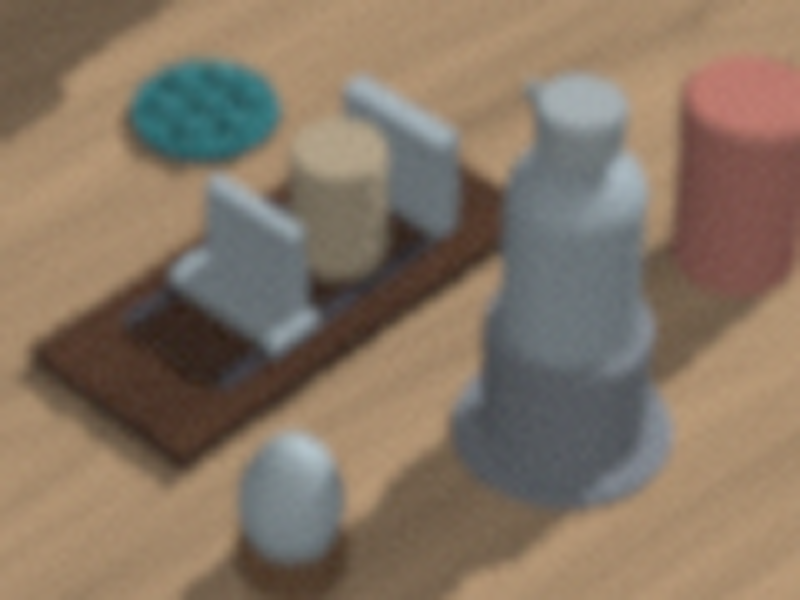

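The crops confirm it: the larger holder's base measures 234×97 mm against 230×100, with its sliding jaw at crop (560,435), nearest the base's long end, so it closes towards image left. The cap top is at crop (402,80), top px (295,151), and scene px (377.5,195).

```bash
python3 - <<'E'
from h import *
t=load('top');s=load('scene')
T=lambda u,v:(240+(u+.5)/800*110-.5,140+(v+.5)/582*80-.5)
S=lambda u,v:(290+(u+.5)/800*120-.5,180+(v+.5)/600*90-.5)
def tri(a,b):
    c1,r1=ray(t,*T(*a));c2,r2=ray(s,*S(*b))
    A=np.c_[r1,-r2];k=np.linalg.lstsq(A,c2-c1,rcond=None)[0]
    p,q=c1+r1*k[0],c2+r2*k[1];return np.round((p+q)/2,1),np.linalg.norm(p-q)
print('cap',tri((402,80),(583,102)))
yd=np.array([-.0985,.995]);o=np.array([516,74.2]);xd=np.array([yd[1],-yd[0]])
def H(p): return np.round([xd@(p[:2]-o),yd@(p[:2]-o)],1)
for n,p,z in (('fixjawL',(322,455),67),('fixR',(358,455),67),('maple',(433,437),72),('jawtopL',(530,440),67),('jawtopR',(556,440),67),('footR',(595,440),20)):
    w=on_z(t,*T(*p),z);print(n,np.round(w,1),H(w))
for n,p,z in (('flange',(435,145),6),('egg',(725,170),45),('lid',(108,192),95)):
    print(n,np.round(on_z(t,*T(*p),z),1))
print('mapleS',H(on_z(s,*S(340,148),72)),'jaw top edge S ends',[H(on_z(s,*S(*p),67)) for p in ((212,180),(303,238),(232,177))], 'fix',[H(on_z(s,*S(*p),67)) for p in ((345,88),(452,140))])
E
```

```text
cap (array([662.3,  92.8, 181.5]), np.float64(2.8122880682377396))
fixjawL [509.5 137.   67. ] [-0.3 63.1]
fixR [509.5 120.5  67. ] [-1.9 46.7]
maple [517.5  85.9  72. ] [ 2.7 11.5]
jawtopL [516.5  42.   67. ] [ -2.7 -32.1]
jawtopR [516.5  30.1  67. ] [ -3.9 -43.9]
footR [519.   13.1  20. ] [ -3.1 -61.1]
flange [661.8  90.7   6. ]
egg [643.9 -47.8  45. ]
lid [626.4 231.2  95. ]
mapleS [ 6.8 12.1] jaw top edge S ends [array([-22.4, -39.1]), array([ 33.9, -38.6]), array([-17.5, -31.5])] fix [array([-25.9,  48.9]), array([34.4, 55.6])]
```

```bash
cat > d.py <<'E'
import sys
from h import *
s=get_state();R=np.array(s['ee_rot']);p=np.array(s['eef_pos'])
yd=np.array([-.0985,.995,0]);o=np.array([516,75,0.]);xd=np.array([.995,.0985,0])
g=np.array([float(a) for a in sys.argv[2:5]]) if len(sys.argv)>4 else p
if len(sys.argv)>1 and sys.argv[1]=='h': g=o+xd*g[0]+yd*g[1]+[0,0,g[2]]
Rd=np.c_[-xd,yd,[0,0,-1]]
print('t',s['time_s'],'pos',p.round(1),'holder xy',(xd@(p-o)).round(1),(yd@(p-o)).round(1),'delta tool cm',(R.T@(g-p)/10).round(2),'rot',cv2.Rodrigues(R.T@Rd)[0].ravel().round(3),'F',np.round(s['contact_force'],2),'w',s['gripper_width'])
E
python3 -m inch '0 0 0 0 0 -0.146; 0 0 0 0 0 -0.146; 0 0 0 0 0 -0.146' 0
python3 -m inch '-2.04 -5.36 0 0 0 0; -2.04 -5.36 0 0 0 0; -2.04 -5.36 0 0 0 0; -2.04 -5.36 0 0 0 0; -2.04 -5.36 0 0 0 0; -2.04 -5.36 0 0 0 0; -2.04 -5.36 0 0 0 0; -2.04 -5.36 0 0 0 0; -2.04 -5.36 0 0 0 0; -2.04 -5.36 0 0 0 0; -2.04 -5.36 0 0 0 0; -2.04 -5.36 0 0 0 0'
python3 d.py h 0 -80 40
```

```text
time_s: 0.48
eef_pos: [216.6, 612.5, 230.7]
ee_rot: [[-0.995, -0.103, -0.0], [-0.103, 0.995, -0.001], [0.0, -0.001, -1.0]]
contact_force: [0.1, 0.3, -0.4]
gripper_width: 31.9
grip_force: 0.0
time_s: 1.98
eef_pos: [523.7, -4.9, 231.2]
ee_rot: [[-0.995, -0.098, 0.0], [-0.098, 0.995, 0.0], [-0.0, 0.0, -1.0]]
contact_force: [-0.1, 0.6, -0.0]
gripper_width: -0.3
grip_force: 0.0
t 1.975 pos [523.7  -4.9 231.2] holder xy -0.2 -80.3 delta tool cm [-0.02  0.02 19.12] rot [ 0.  0. -0.] F [-0.08  0.65 -0.04] w -0.28345996537150264
```

```bash
python3 -m inch '0 0 5 0 0 0; 0 0 5 0 0 0; 0 0 5 0 0 0; 0 0 4 0 0 0; 0 0 0 0 0 0'
python3 -m inch '0 0.4 0 0 0 0; 0 0.4 0 0 0 0; 0 0.3 0 0 0 0; 0 0.3 0 0 0 0; 0 0 0 0 0 0'; python3 d.py
```

```text
time_s: 2.6
eef_pos: [520.1, -3.5, 38.3]
ee_rot: [[-0.995, -0.098, -0.007], [-0.098, 0.995, -0.001], [0.008, -0.001, -1.0]]
contact_force: [0.3, -0.6, 0.4]
gripper_width: 0.1
grip_force: 0.0
time_s: 3.22
eef_pos: [522.1, 11.1, 41.6]
ee_rot: [[-0.995, -0.099, 0.001], [-0.099, 0.995, 0.0], [-0.001, 0.0, -1.0]]
contact_force: [-0.6, -0.3, -0.3]
gripper_width: 0.3
grip_force: 0.0
t 3.225 pos [522.1  11.1  41.6] holder xy -0.2 -64.1 delta tool cm [0. 0. 0.] rot [0.    0.001 0.   ] F [-0.58 -0.25 -0.34] w 0.30758463856201734
```

```bash
for i in 1; do python3 -m inch '0 0.2 0 0 0 0; 0 0.2 0 0 0 0; 0 0.2 0 0 0 0; 0 0.2 0 0 0 0; 0 0.2 0 0 0 0' | egrep 'time|pos|contact'; python3 -m inch '0 0.2 0 0 0 0; 0 0.2 0 0 0 0; 0 0.2 0 0 0 0' | egrep 'time|pos|contact'; python3 -m inch '0 0.2 0 0 0 0; 0 0.2 0 0 0 0; 0 0.2 0 0 0 0' | egrep 'time|pos|contact'; done; python3 d.py
```

```text
time_s: 3.85
eef_pos: [521.1, 19.9, 41.3]
contact_force: [0.7, -2.9, 0.1]
time_s: 4.22
eef_pos: [520.4, 26.5, 41.3]
contact_force: [-0.2, -2.3, 0.5]
time_s: 4.6
eef_pos: [519.8, 32.7, 41.3]
contact_force: [-0.1, -1.8, -0.2]
t 4.6 pos [519.8  32.7  41.3] holder xy -0.4 -42.4 delta tool cm [0. 0. 0.] rot [ 0. -0. -0.] F [-0.13 -1.83 -0.15] w -0.10186137828796886
```

```bash
python3 -m inch '0 0.2 0 0 0 0; 0 0.2 0 0 0 0; 0 0.2 0 0 0 0; 0 0.2 0 0 0 0; 0 0.2 0 0 0 0; 0 0.2 0 0 0 0' | egrep 'time|pos|contact'; python3 d.py
for i in 1; do python3 -m inch '0 0.05 0 0 0 0; 0 0.05 0 0 0 0' | egrep 'time|pos|contact';python3 -m inch '0 0.05 0 0 0 0; 0 0.05 0 0 0 0' | egrep 'time|pos|contact'; done; python3 d.py
```

```text
time_s: 5.35
eef_pos: [518.6, 44.5, 41.3]
contact_force: [0.6, -3.3, -0.7]
t 5.35 pos [518.6  44.5  41.3] holder xy -0.4 -30.6 delta tool cm [0. 0. 0.] rot [-0.     0.    -0.001] F [ 0.64 -3.3  -0.7 ] w -0.035129595106283336
time_s: 5.6
eef_pos: [518.5, 45.5, 41.3]
contact_force: [-0.1, -2.5, -1.2]
time_s: 5.85
eef_pos: [518.4, 46.5, 41.3]
contact_force: [0.6, -3.3, -0.6]
t 5.85 pos [518.4  46.5  41.3] holder xy -0.4 -28.6 delta tool cm [0. 0. 0.] rot [ 0.    -0.    -0.001] F [ 0.61 -3.28 -0.64] w -0.05153448460524583
```

Creep in half-millimetre steps, reading the force at every step.

```bash

python3 -m inch '0 0.05 0 0 0 0; 0 0.05 0 0 0 0; 0 0.05 0 0 0 0' | egrep 'pos|contact'
python3 -m inch '0 0.05 0 0 0 0; 0 0.05 0 0 0 0' | egrep 'pos|contact'
python3 -m inch '0 0.04 0 0 0 0; 0 0 0 0 0 0' | egrep 'pos|contact'
python3 -m inch '0 0.04 0 0 0 0; 0 0 0 0 0 0' | egrep 'pos|contact'
python3 d.py
```

```text
eef_pos: [518.3, 48.0, 41.3]
contact_force: [0.4, -3.1, -1.2]
eef_pos: [518.2, 49.0, 41.3]
contact_force: [0.4, -1.6, -0.6]
eef_pos: [518.1, 49.5, 41.3]
contact_force: [0.1, -2.0, -1.1]
eef_pos: [518.1, 49.8, 41.3]
contact_force: [0.8, -2.4, -1.3]
t 6.975 pos [518.1  49.8  41.3] holder xy -0.4 -25.2 delta tool cm [0. 0. 0.] rot [ 0. -0. -0.] F [ 0.79 -2.44 -1.31] w 0.08585320948120337
```

```bash

M(){ egrep 'pos|contact'; }
python3 -m inch '0 0.05 0 0 0 0; 0 0 0 0 0 0' | M
python3 -m inch '0 0.05 0 0 0 0; 0 0 0 0 0 0' | M
python3 -m inch '0 0.05 0 0 0 0; 0 0 0 0 0 0' | M
python3 -m inch '0 0.05 0 0 0 0; 0 0 0 0 0 0' | M
python3 d.py
```

```text
eef_pos: [518.1, 50.4, 41.3]
contact_force: [0.5, -2.6, -1.2]
eef_pos: [518.0, 50.9, 41.3]
contact_force: [0.3, -2.2, -1.6]
eef_pos: [518.0, 51.4, 41.3]
contact_force: [0.9, -3.2, -0.1]
eef_pos: [517.9, 51.9, 41.3]
contact_force: [0.1, -2.1, -1.0]
t 7.975 pos [517.9  51.9  41.3] holder xy -0.4 -23.2 delta tool cm [0. 0. 0.] rot [ 0.  0. -0.] F [ 0.13 -2.15 -1.03] w 0.06625009649231269
```

```bash

M(){ egrep 'pos|contact'; }
python3 -m inch '0 0.05 0 0 0 0; 0 0 0 0 0 0' | M
python3 -m inch '0 0.05 0 0 0 0; 0 0 0 0 0 0' | M
python3 -m inch '0 0.05 0 0 0 0; 0 0 0 0 0 0' | M
python3 -m inch '0 0.05 0 0 0 0; 0 0 0 0 0 0' | M
python3 - <<'E'
from h import *
o=[]
for n in ('scene','top'):
    f=grab_frame(n)['img']; o.append(cv2.resize(f[180:270,290:410] if n=='scene' else f[170:230,265:345],(400,300),interpolation=cv2.INTER_CUBIC))
cv2.imwrite('pics/p1.png',np.hstack(o)[...,::-1])
E
```

```text
eef_pos: [517.9, 52.4, 41.3]
contact_force: [0.3, -3.4, -0.7]
eef_pos: [517.8, 52.8, 41.3]
contact_force: [0.4, -3.0, -0.4]
eef_pos: [517.8, 53.3, 41.3]
contact_force: [0.3, -2.6, -1.0]
eef_pos: [517.7, 53.8, 41.3]
contact_force: [0.3, -2.5, -0.7]
```

View pics/p1.png

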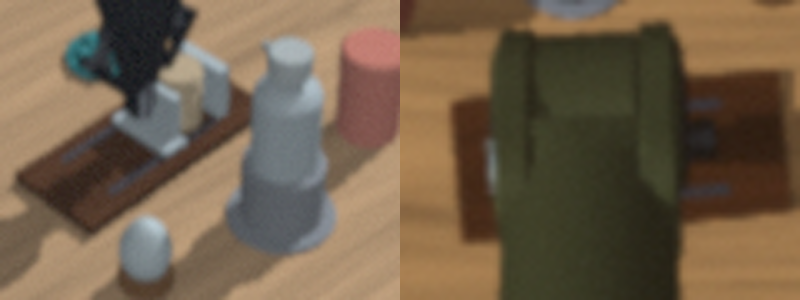

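The picture shows the fingers behind the jaw (crop 140,110) and the jaw near or touching the maple (185,95). There is still a gap to the fixed jaw, so I'll go on.

```bash

M(){ egrep 'pos|contact'; }
python3 -m inch '0 0.05 0 0 0 0; 0 0.05 0 0 0 0; 0 0 0 0 0 0' | M
python3 -m inch '0 0.05 0 0 0 0; 0 0.05 0 0 0 0; 0 0 0 0 0 0' | M
python3 -m inch '0 0.05 0 0 0 0; 0 0 0 0 0 0' | M
python3 -m inch '0 0.05 0 0 0 0; 0 0 0 0 0 0' | M
python3 -m inch '0 0.05 0 0 0 0; 0 0 0 0 0 0' | M
```

```text
eef_pos: [517.7, 54.9, 41.3]
contact_force: [0.0, -2.6, -0.9]
eef_pos: [517.5, 55.9, 41.3]
contact_force: [0.1, -2.7, -0.8]
eef_pos: [517.5, 56.2, 41.3]
contact_force: [-0.1, -2.3, -1.2]
eef_pos: [517.5, 56.3, 41.3]
contact_force: [-0.2, -5.2, -1.0]
eef_pos: [517.5, 56.3, 41.3]
contact_force: [0.6, -5.1, -0.6]
```

```bash

M(){ egrep 'time|pos|contact'; }
python3 -m inch '0 0.05 0 0 0 0; 0 0 0 0 0 0' | M
python3 -m inch '0 0.05 0 0 0 0; 0 0 0 0 0 0' | M
python3 -m inch '0 0.05 0 0 0 0; 0 0 0 0 0 0; 0 0 0 0 0 0' | M
```

```text
time_s: 10.82
eef_pos: [517.5, 56.4, 41.3]
contact_force: [-0.4, -6.4, -1.1]
time_s: 11.08
eef_pos: [517.4, 56.4, 41.3]
contact_force: [-0.5, -7.3, -1.0]
time_s: 11.45
eef_pos: [517.4, 56.4, 41.3]
contact_force: [0.4, -8.6, -1.1]
```

```bash

M(){ egrep 'time|pos|contact'; }
python3 -m inch '0 0.05 0 0 0 0; 0 0.05 0 0 0 0; 0 0 0 0 0 0; 0 0 0 0 0 0; 0 0 0 0 0 0' | M
python3 -m inch '0 -0.1 0 0 0 0; 0 -0.1 0 0 0 0; 0 -0.2 0 0 0 0; 0 -0.5 0 0 0 0; 0 -1 0 0 0 0; 0 0 0 0 0 0' | M
python3 -m inch '0 0 -4 0 0 0; 0 0 -5 0 0 0; 0 0 -5 0 0 0; 0 0 -5 0 0 0; 0 0 0 0 0 0' | M
python3 d.py w 662.3 92.8 230
```

```text
time_s: 12.08
eef_pos: [517.5, 56.5, 41.3]
contact_force: [0.7, -8.9, -1.0]
time_s: 12.82
eef_pos: [519.3, 40.1, 41.5]
contact_force: [0.3, 0.1, -0.1]
time_s: 13.45
eef_pos: [521.7, 41.4, 236.0]
contact_force: [-0.1, -0.6, -0.5]
t 13.45 pos [521.7  41.4 236. ] holder xy 2.3 -34.0 delta tool cm [-14.49   3.74   0.73] rot [ 0.002  0.009 -0.   ] F [-0.08 -0.58 -0.48] w -0.4095899796745423
```

```bash

python3 -m inch '-4.8 1.25 0 0 0 0; -4.8 1.25 0 0 0 0; -4.8 1.25 0 0 0 0; 0 0 0 0 0 0; 0 0 0 0 0 0' >/dev/null
python3 d.py w 662 92.5 190
python3 - <<'E'
from h import *
o=[]
for n in ('scene','top'):
    f=grab_frame(n)['img']; o.append(cv2.resize(f[170:260,300:420] if n=='scene' else f[165:225,265:345],(400,300),interpolation=cv2.INTER_CUBIC))
cv2.imwrite('pics/p2.png',np.hstack(o)[...,::-1])
E
```

```text
t 14.075 pos [657.8  91.7 229.9] holder xy 142.7 2.7 delta tool cm [-0.44  0.04  3.99] rot [-0.001 -0.003 -0.001] F [-0.03 -2.5   0.21] w 0.136033111184929
```

View pics/p2.png

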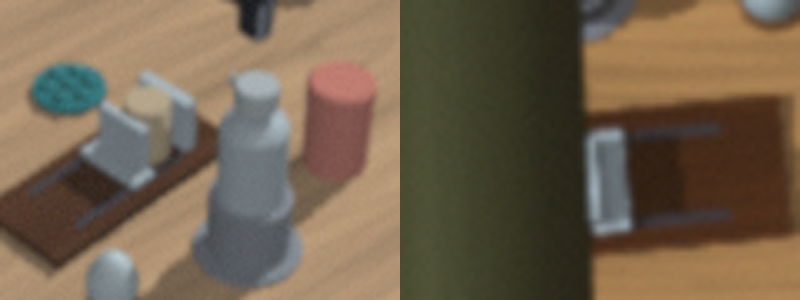

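The maple stands upright, pinched between the jaws (crop 148,125), and the fingers hang over the cap (255,20 above 257,90). Next I'll descend and feel for the cap.

```bash
M(){ egrep 'time|pos|contact'; }
python3 -m inch '-0.4 0 1 0 0 0; 0 0 1 0 0 0; 0 0 1 0 0 0; 0 0 0.4 0 0 0; 0 0 0 0 0 0' |M
python3 -m inch '0 0 0.1 0 0 0; 0 0 0.1 0 0 0; 0 0 0.1 0 0 0; 0 0 0.1 0 0 0' |M
python3 -m inch '0 0 0.1 0 0 0; 0 0 0.1 0 0 0; 0 0 0.1 0 0 0; 0 0 0.1 0 0 0' |M
python3 -m inch '0 0 0.1 0 0 0; 0 0 0.1 0 0 0; 0 0 0 0 0 0' |M
python3 -m inch '0 0 0.1 0 0 0; 0 0 0.1 0 0 0; 0 0 0 0 0 0' |M
```

```text
time_s: 14.8
eef_pos: [662.4, 92.7, 196.8]
contact_force: [0.2, -0.3, 0.1]
time_s: 15.3
eef_pos: [662.7, 92.7, 193.4]
contact_force: [-1.0, -0.4, 0.5]
time_s: 15.8
eef_pos: [662.6, 92.7, 189.3]
contact_force: [-0.4, 0.5, -0.7]
time_s: 16.18
eef_pos: [662.6, 92.7, 187.2]
contact_force: [-0.4, -0.3, -0.3]
time_s: 16.55
eef_pos: [662.6, 92.7, 185.2]
contact_force: [0.1, 0.1, 1.1]
```

```bash
M(){ egrep 'pos|contact'; }
python3 -m inch '0 0 0.1 0 0 0; 0 0 0.1 0 0 0; 0 0 0 0 0 0' |M
python3 -m inch '0 0 0.1 0 0 0; 0 0 0.1 0 0 0; 0 0 0 0 0 0' |M
python3 -m inch '0 0 0.1 0 0 0; 0 0 0 0 0 0' |M
python3 -m inch '0 0 0.1 0 0 0; 0 0 0 0 0 0' |M
python3 -m inch '0 0 0.05 0 0 0; 0 0 0 0 0 0' |M
```

```text
eef_pos: [662.7, 92.7, 183.6]
contact_force: [-0.8, -0.3, 1.0]
eef_pos: [662.7, 92.7, 181.5]
contact_force: [-0.7, 0.9, 1.8]
eef_pos: [662.7, 92.6, 180.4]
contact_force: [-0.7, 0.3, 3.7]
eef_pos: [662.7, 92.6, 179.4]
contact_force: [-0.7, -0.4, 3.5]
eef_pos: [662.7, 92.7, 178.9]
contact_force: [0.2, -0.2, 3.4]
```

```bash
M(){ egrep 'pos|contact'; }
python3 -m inch '0 0 0.1 0 0 0; 0 0 0 0 0 0' |M
python3 -m inch '0 0 0.05 0 0 0; 0 0 0 0 0 0' |M
python3 -m inch '0 0 0.05 0 0 0; 0 0 0 0 0 0' |M
python3 -m inch '0 0 0.05 0 0 0; 0 0 0 0 0 0' |M
```

```text
eef_pos: [662.7, 92.7, 177.9]
contact_force: [-0.3, -0.7, 3.1]
eef_pos: [662.7, 92.7, 177.4]
contact_force: [0.3, -0.2, 4.1]
eef_pos: [662.7, 92.7, 177.2]
contact_force: [-0.0, -0.5, 5.3]
eef_pos: [662.7, 92.7, 177.2]
contact_force: [-1.6, -0.2, 7.6]
```

Hard stop reached: z is stuck at 177.2 and the force is rising. I'll hold, then let it back up.

```bash
M(){ egrep 'time|pos|contact'; }
python3 -m inch '0 0 0 0 0 0; 0 0 0 0 0 0; 0 0 0 0 0 0' |M
python3 -m inch '0 0 -0.2 0 0 0; 0 0 -0.2 0 0 0; 0 0 -0.2 0 0 0; 0 0 -0.2 0 0 0; 0 0 -0.2 0 0 0; 0 0 -0.5 0 0 0; 0 0 -2 0 0 0; 0 0 -4 0 0 0; 0 0 0 0 0 0; 0 0 0 0 0 0; 0 0 0 0 0 0' |M
python3 - <<'E'
from h import *
o=[]
for n in ('scene','top'):
    f=grab_frame(n)['img']; o.append(cv2.resize(f[170:260,300:420] if n=='scene' else f[110:290,180:420],(400,300),interpolation=cv2.INTER_CUBIC))
cv2.imwrite('pics/p3.png',np.hstack(o)[...,::-1])
E
```

```text
time_s: 19.42
eef_pos: [662.8, 92.7, 177.2]
contact_force: [-2.7, -0.1, 7.7]
time_s: 20.8
eef_pos: [662.1, 92.7, 250.5]
contact_force: [-0.3, -0.8, 0.1]
```

View pics/p3.png

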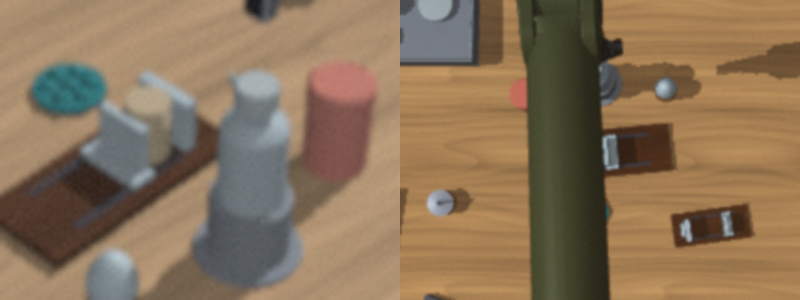

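The cap is back up (crop 257,88), the maple is still upright and pinched (148,125), the bystanders have not moved and the gripper is clear. Handing in.

```bash
python3 -c "
from plant import close_job
print(close_job())"
```

```text
the job is handed in; nothing more can be done
None
```

I handed the job in at about 21 s of the 48 s allowed; no verdict came back. The maple was pinched upright at about 9 N of push. The cap was pressed to its stop at about 8 N and sprang back up, and the last pictures showed the maple still held, the cap up and no visible change in the bystanders.

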